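Load the die plate under a snap press

ROBOT

A 7-joint arm with a two-finger parallel gripper is mounted at the origin on the work surface. World frame = base frame: x ahead of the robot, y to its left, z up, the work surface at z = 0. Lengths are in m, angles in rad, forces in N, time in s.
With the tool pointing down it reaches from about 0.4 to 0.85 m from the base axis. Payload 4.5 kg.
Tool frame: the origin (TCP) lies on the centre line of the jaws, within the pads' length; the fingertips stand 8 mm ahead of it and the grasp point (between the pads) lies 11 mm behind it; z points along the fingers, x is the direction in which the jaws open and shut, and the axes are right-handed (so a half turn about z gives the same grasp; the last joint's range is limited). The gripper opens to 88 mm and grips with 3 to 60 N. Pads are 18 mm wide; open, the fingers measure 123 mm over their backs; the gripper's body (75 mm by 187 mm) begins 45 mm behind the grasp point.
Start: joints at [0.034, 0.689, -0.195, 1.565, 0.157, 0.902, -0.215], TCP at [0.625, 0, 0.247] pointing down, gripper open.
Joint ranges: [-3.01, 3.01], [-0.46, 2.08], [-1.47, 1.51], [0.13, 2.56], [-1, 4.14], [0.04, 2.09], [-2.66, 2.66]. Speed limits (rad/s): [2.57, 2.57, 3.14, 3.14, 3.14, 3.14, 3.14].

INTERFACE

Orientations are given as a unit quaternion [x, y, z, w].
In Python, from plant import r gives the robot as it stands.
- The arm moves only by the shell command python3 -m pendant 'ROWS' [FORCE]. ROWS is JSON, a list of rows, each a list of 3 entries, a list of its own where there are three numbers: the turn, a rotation vector about the tool's x, y, z in rad, then the shift along the tool's x, y, z in m, then the opening, from 0 (shut) to 1 (fully open). In form: [[[wx, wy, wz], [tx, ty, tz], claw], ...]. A call has 1 to 10 rows; each row is the pose to reach, as a shift and turn from the pose commanded when the call began, along the tool's axes at that moment; what a row does not reach only later rows make up. A row lasts 1/10 s, in which the tool goes at most 50 mm and 8.59 degrees, less where a joint would pass 70% of its speed; a pose out of reach is approached as far as the arm can. A call with a gripper value outside its range is refused whole. The fingers move at their own pace and stop on an object; FORCE is the grip in N (left out, the last holds). Time passes only in rows, so rows that repeat a pose let the fingers close. It gives the time, the measured TCP pose, the force and the opening at its end, in the units of the state.
- r.get_state(): the state, without advancing time (a new reading comes with each control period).
- r.snapshot(name): name is "scene" or "side" or "wrist"; returns a dict with "image" (384x512x3 uint8, red, green, blue), "mtx" (3x3 intrinsics, pixels), "dist" ([k1, k2, p1, p2, k3] as OpenCV has them; the pictures are not rectified), "R" (3x3) and "t" (3): a world point X has camera coordinates R X + t; the wrist camera has in their place "T_tool_cam" (4x4, takes a point from camera to tool coordinates, whose origin is the TCP and whose axes are the tool frame's). Camera axes: x right, y down, z forward; pixel columns grow to the right and rows downward; lengths in m; the calibration is good to about 2 mm. A picture is of the moment at which its call begins: read the wrist's pose just before it. There is no depth.
- r.finish_job(): hands the job in, once; it reports no verdict.
The state is a dict: "clock": time; "q": joint angles; "qd": joint speeds; "joint_torque": joint torques, N m; "tool_pos": TCP position; "eef_rot": TCP orientation; "contact_force": force on the tool from outside, world axes, zero at the start; "moment": the same for the moment, N m; "opening": opening from 0.0 (shut) to 1.0 (fully open).
Only numpy, scipy, OpenCV 4.12 (cv2) and the standard library are available. Lean on these libraries where they do the work, as an engineer would, in place of code of your own. Each camera call takes 0.05 s, during which the arm holds its last target. There are 200 camera calls.

TASK

Load the hand press: push the loose die plate along the bench with the fingertips, die end first, through the flared mouth and under the low bridge until its front end is fully home against the back stop. Only push it, flat on the bench: do not pick it up or tip it, and do not disturb the thread cones or the jar. Finish with the hand clear of everything.

Things in the scene. Friction and masses are not known exactly. Their poses are not given: they have to be found in the camera images.
- press: Grey hand press fixed to the bench. Origin on the bench top right under the ram, at the middle of the bridge; x axis = level direction in which the plate slides in, y to its left, z up. Bridge: x -25 to +25, 120 mm wide along y, underside 32 and top 60 mm above the bench, on two legs with a 68 mm wide channel (y -34 to +34) between them. Ram housing 44 mm across rises to 180 mm.
- mouth (a point): Middle of the flared mouth, on the bench top, at press x = -63 mm, y = 0; axes as the press. Two low guides, 12 mm high, narrow from about 112 mm apart here to 68 mm at the bridge (press x = -25).
- stop (a point): Middle of the back stop's face, on the bench top, at press x = +50 mm, y = 0; axes as the press. The stop is a fixed steel bar, 20 mm high, across the channel. Above and beyond it the press's fixed lever reaches up to 200 mm high and out to press x = 111 mm.
- die_plate: Loose aluminium plate lying flat in front of the mouth, 160 long (x) x 60 wide (y) x 14 mm thick, with a low round die on top; 0.3 to 0.57 kg. Origin at the centre of the underside; x axis along the length to the front (die) end: front at x = +80, tail end at -80; z up. Home, its front touches the stop: origin at press x = -30, y = 0, tail end at press x = -110 mm.
- die (a point): Centre of the foot of the round steel die (32 mm in diameter, 13 mm high, its top 27 mm above the bench), on the plate's top face: 30 mm from the plate's origin towards the front end, 14 mm up. Directly under the ram (press x = 0, y = 0) when the plate is home.
- cone_dark: Standing cone of dark thread, 86 mm across at the foot, 162 mm high, loose. Origin at the centre of its underside. Leave it alone.
- cone_pale: Standing cone of white thread, same size as the dark one, loose. Origin at the centre of its underside. Leave it alone.
- jar: Small clear jar with a metal lid, 56 mm across, 55 mm high, loose. Origin at the centre of its underside. Leave it alone.
There are look-alikes about, which are no part of the job. Of the things shaped like the die_plate, the aluminium one is meant.

How it is judged:
By the outcome, as a careful person would: the job done as asked, in the order asked, and still so for the second after the job is handed in, with the robot touching nothing.
It also fails if it takes over 64 s, if anything falls off the work surface, if the arm or the gripper's body presses on something with over 40 N, if the wrist force passes 120 N, or if a joint passes its speed limit or range.

## Working session

There is one attempt and no reset: what is moved stays moved. The work goes in short steps, Python scripts to look and compute and a shell command to move; the robot and the scene stay as the last step left them, time stands still between calls to the robot, and variables do not carry over. Pictures are saved under pics/ and viewed, about 8 in all and at most 12, crops included, and the job is handed in when it is done.

```bash
mkdir -p pics; python3 - <<'E'
from plant import r
import cv2,pickle,numpy as np
d={}
for n in("scene","side"):
    s=r.snapshot(n);d[n]=s;cv2.imwrite(f"pics/{n}0.png",cv2.cvtColor(s["image"],cv2.COLOR_RGB2BGR))
    print(n,(-s["R"].T@s["t"]).round(3))
pickle.dump(d,open("s0.pkl","wb"))
a=[cv2.resize(cv2.imread(f"pics/{n}0.png"),(800,600)) for n in d]
for n,i in zip(d,a):cv2.imwrite(f"pics/{n}0b.png",i)
print(r.get_state())
E
```

```text
scene [ 0.963 -0.67   1.096]
side [0.3   0.859 0.992]
{'clock': 0.1, 'q': array([ 0.03379189,  0.68987474, -0.19450593,  1.566216  ,  0.15730803,
        0.90247649, -0.21508671]), 'qd': array([ 0.00067052, -0.00159166, -0.00015423, -0.00244162, -0.00102042,
        0.0016917 ,  0.00124807]), 'joint_torque': array([-3.08775299e-03, -5.28501892e+01, -1.27141513e+00, -1.53837240e+01,
       -5.25604945e-02,  1.96265515e-03,  5.71585565e-05]), 'tool_pos': array([ 6.24466547e-01, -4.53529934e-05,  2.46012090e-01]), 'eef_rot': array([ 9.99999685e-01,  4.44093267e-05, -7.89595711e-04,  6.46644069e-05]), 'contact_force': array([ 0.5114475 , -0.5881268 ,  0.96589215]), 'moment': array([ 0.00323538,  0.04532791, -0.00913678]), 'opening': 1.0028231473983478}
```

View pics/scene0b.png

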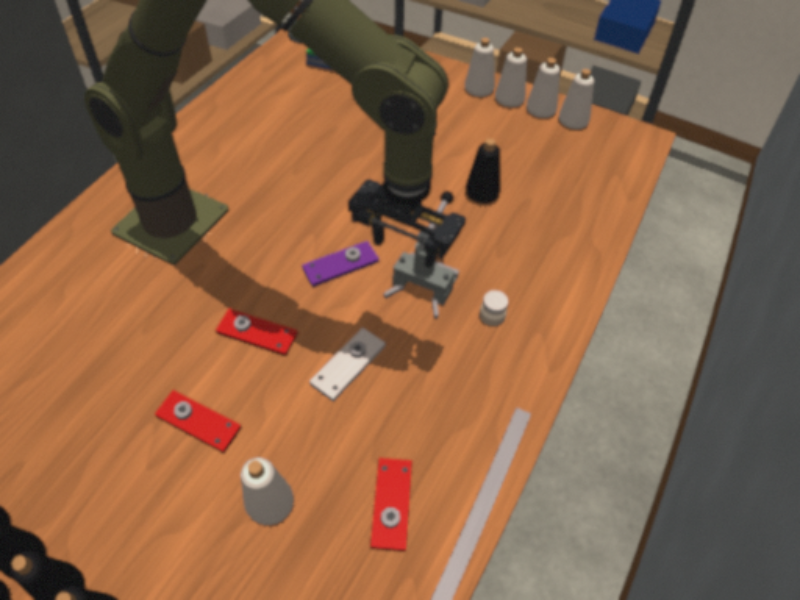

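View pics/side0b.png

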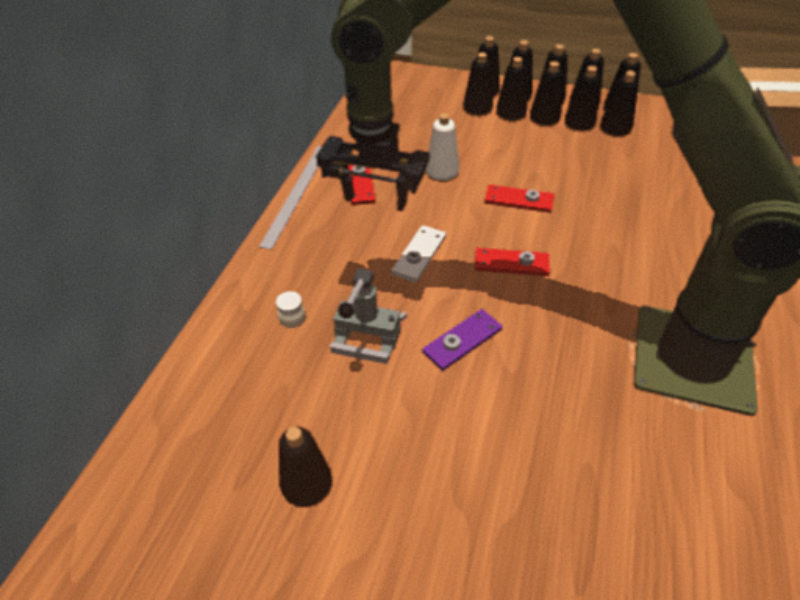

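The scene view shows the aluminium plate at (347,363), die towards the press at (425,275). The side view shows the plate at (420,253) and the press at (367,325), with its stop at (360,352). Next I'll take the wrist view and an enlarged scene crop.

```bash
cat > h.py <<'E'
import numpy as np,cv2,pickle
from scipy.spatial.transform import Rotation as Ro
def pose(s,st=None):
    if "R" in s: return s["R"],s["t"]
    T=np.eye(4);T[:3,:3]=Ro.from_quat(st["eef_rot"]).as_matrix();T[:3,3]=st["tool_pos"]
    C=np.linalg.inv(T@s["T_tool_cam"]);return C[:3,:3],C[:3,3]
def ray(s,px,st=None):
    R,t=pose(s,st);p=cv2.undistortPoints(np.array(px,float).reshape(-1,1,2),s["mtx"],np.array(s["dist"])).reshape(-1,2)
    return -R.T@t,np.c_[p,np.ones(len(p))]@R
def onz(s,px,z,st=None):
    c,d=ray(s,px,st);return (c+d*((z-c[2])/d[:,2])[:,None])
def proj(s,X,st=None):
    R,t=pose(s,st);return cv2.projectPoints(np.array(X,float).reshape(-1,1,3),cv2.Rodrigues(R)[0],np.array(t,float),s["mtx"],np.array(s["dist"]))[0].reshape(-1,2)
E
python3 - <<'E'
from plant import r
from h import *
st=r.get_state();s=r.snapshot("wrist");pickle.dump((st,s),open("w0.pkl","wb"))
cv2.imwrite("pics/w0.png",cv2.resize(cv2.cvtColor(s["image"],cv2.COLOR_RGB2BGR),(800,600)))
d=pickle.load(open("s0.pkl","rb"))
a=cv2.resize(d["scene"]["image"][140:265,185:305],(480,500),interpolation=3)
b=cv2.resize(d["side"]["image"][140:240,200:300],(500,500),interpolation=3)[:, :]
a=cv2.resize(a,(384,400));b=cv2.resize(b,(400,400))
cv2.imwrite("pics/crop.png",cv2.cvtColor(np.hstack([a,b]),cv2.COLOR_RGB2BGR))
E
```

```text
(no output)
```

View pics/w0.png

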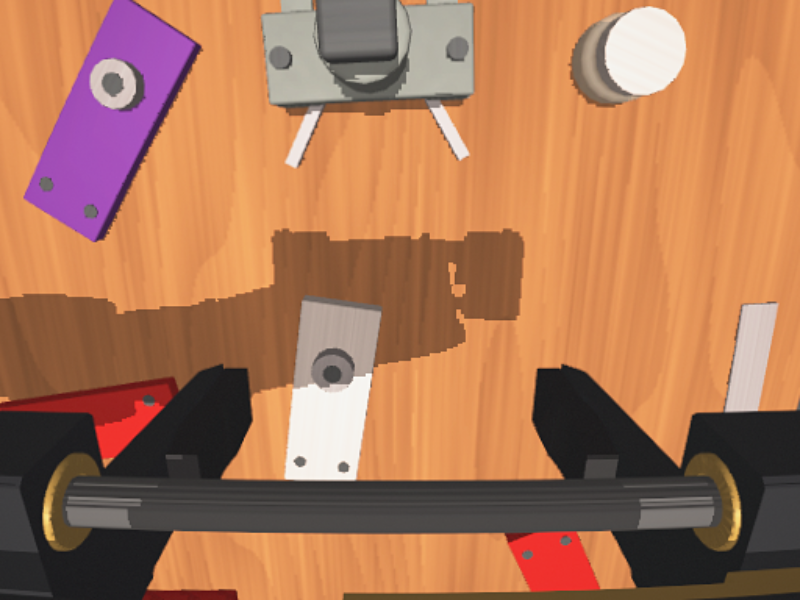

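View pics/crop.png

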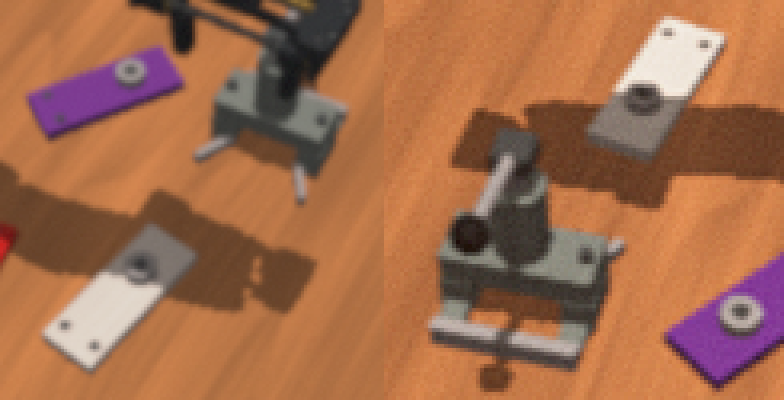

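The wrist view shows the bridge top front edge from (271,104) to (473,93), guide tips near (292,165) and (463,157), and the plate front corners at (303,297) and (381,309), with the die at (332,369). Computing poses.

```bash
python3 - <<'E'
from h import *
st,s=pickle.load(open("w0.pkl","rb"));d=pickle.load(open("s0.pkl","rb"));k=.64
f=lambda L,z:onz(s,np.array(L)*k,z,st)[:,:2]
B=f([(271,104),(473,93),(262,14),(473,3)],.06);print("bridge",B.round(4).tolist())
print("len",np.linalg.norm(B[0]-B[1]));e=B[0]-B[1];yaw=np.arctan2(-e[0],e[1]);e2=B[2]-B[3];print("yaw",np.degrees(yaw))
u=np.array([np.cos(yaw),np.sin(yaw)]);m=(B[0]+B[1])/2;print("press origin",m+.025*u, "4corner mean",B.mean(0))
g=f([(292,165),(463,157)],.012);print("guides",g,"mid",g.mean(0),"-> origin",g.mean(0)+.063*u)
P=f([(303,297),(381,309),(287,480),(357,480)],.014);print("plate",P.tolist())
D=f([(332,369)],.027)[0];H=f([(300,462),(343,467)],.014);print("die",D,"holes",H.tolist())
fm=(P[0]+P[1])/2;py=[np.degrees(np.arctan2(*(a-b)[::-1])) for a,b in((P[0],P[2]),(P[1],P[3]),(fm,D))];print("plate yaws",py,np.degrees(np.arctan2(*(D-H.mean(0))[::-1])),"w",np.linalg.norm(P[0]-P[1]),"front-die",np.linalg.norm(fm-D))
S=lambda n,L,z:onz(d[n],np.array(L),z)[:,:2]
q=.64
print("scene plate FR,FL,TL?",S("scene",np.array([(365,331),(385,345),(311,380),(333,397)])*q,.014).tolist())
sc=np.array([(659,16),(726,36),(586,132),(648,160)])
print("side",S("side",[(200+(x-384)/4,140+y/4) for x,y in sc],.014).tolist())
print("jar side/wrist",S("side",np.array([(289,299)])*q,.055),f([(645,52)],.055))
E
```

```text
bridge [[0.555, 0.0917], [0.6723, 0.0976], [0.5525, 0.1404], [0.6705, 0.1457]]
len 0.11738760923257482
yaw 92.90176208483652
press origin [0.61237036 0.11962934] 4corner mean [0.61257479 0.1188561 ]
guides [[0.55671305 0.05327986]
 [0.67401062 0.05862742]] mid [0.61536183 0.05595364] -> origin [0.61217254 0.11887286]
plate [[0.5600879581539359, -0.04154578223238442], [0.6174302741591235, -0.05081810887259672], [0.5377852701738846, -0.20281783032485998], [0.5964914933658603, -0.20224422713972315]]
die [ 0.5810568  -0.09352206] holes [[0.5498095680876721, -0.1847598463546278], [0.5851981099976701, -0.18935750957857436]]
plate yaws [np.float64(82.12637322264035), np.float64(82.12722365276812), np.float64(80.75886171055294)] 81.75551849118109 w 0.05808715216088318 front-die 0.0479626100815219
scene plate FR,FL,TL? [[0.5691443144281818, -0.04970495504469097], [0.6206336502507888, -0.05882881551275709], [0.5372952779705753, -0.19867465018412755], [0.5934263706906826, -0.20863279268019003]]
side [[0.5964408414567, -0.20793485218106178], [0.5320455879560009, -0.19872340384512843], [0.6152422825480715, -0.05027320312586114], [0.5562595362525885, -0.03367700515661476]]
jar side/wrist [[0.77247288 0.12028378]] [[0.77331928 0.12272525]]
```

```bash
python3 - <<'E'
from h import *
st,s=pickle.load(open("w0.pkl","rb"));d=pickle.load(open("s0.pkl","rb"));q=.64
print("T_tool_cam",s["T_tool_cam"].round(3).tolist())
print("pale foot side, scene",onz(d["side"],np.array([(443,172)])*q,0)[:,:2],onz(d["scene"],np.array([(268,500)])*q,0)[:,:2], "top",onz(d["side"],np.array([(444,121)])*q,.16)[:,:2],onz(d["scene"],np.array([(256,466)])*q,.16)[:,:2])
print("reds scene corner",onz(d["scene"],np.array([(290,352),(296,332),(219,335)])*q,.014)[:,:2].tolist(), onz(d["scene"],np.array([(239,430),(222,449),(379,460),(411,460)])*q,.014)[:,:2].tolist())
u=np.array([np.cos(np.radians(92.9)),np.sin(np.radians(92.9))]);v=np.array([-u[1],u[0]]);o=np.array([.612,.119])
for a in[(-.242,.1),(-.242,.039),(-.242-.08-.009-.02,0),(-.119,0)]:print(a,o+a[0]*u+a[1]*v)
E
```

```text
T_tool_cam [[1.0, 0.0, 0.0, 0.001], [-0.001, 0.952, 0.307, -0.079], [-0.0, -0.307, 0.952, -0.138], [0.0, 0.0, 0.0, 1.0]]
pale foot side, scene [[ 0.59974985 -0.43412731]] [[ 0.59901127 -0.43183397]] top [[ 0.59802926 -0.41487849]] [[ 0.60509109 -0.43177239]]
reds scene corner [[0.4663281155591398, -0.1665413629772864], [0.44974236393712264, -0.12113924146368815], [0.31807271744700083, -0.20571626699448625]] [[0.4808367650803191, -0.3535632042065977], [0.4768202126788222, -0.39981223138921185], [0.7313756398852161, -0.27495937425839245], [0.7805445676853693, -0.24688412098123136]]
(-0.242, 0.1) [ 0.52437156 -0.12774938]
(-0.242, 0.039) [ 0.58529344 -0.12466321]
(-0.35100000000000003, 0) [ 0.62975812 -0.23155049]
(-0.119, 0) [6.18020560e-01 1.52396495e-04]
```

```bash
python3 -m pendant '[[[0,0,0.15],[-0.02,0.02,0],1],[[0,0,0.3],[-0.04,0.04,0],1],[[0,0,0.45],[-0.06,0.06,0],1],[[0,0,0.6],[-0.08,0.08,0],1],[[0,0,0.75],[-0.1,0.1,0],1],[[0,0,0.9],[-0.11,0.12,0],1],[[0,0,1.05],[-0.11,0.128,0],1],[[0,0,1.2],[-0.11,0.128,0],1],[[0,0,1.35],[-0.11,0.128,0],1],[[0,0,1.49],[-0.11,0.128,0],1]]'
python3 -m pendant '[[[0,0,0.03],[0,0,0.03],1],[[0,0,0.03],[0,0,0.07],1],[[0,0,0.03],[0,0,0.11],1],[[0,0,0.03],[0,0,0.15],1],[[0,0,0.03],[0,0,0.18],1],[[0,0,0.03],[0,0,0.2],1],[[0,0,0.03],[0,0,0.2],1]]'
python3 - <<'E'
from plant import r
from h import *
st=r.get_state();s=r.snapshot("wrist");pickle.dump((st,s),open("w1.pkl","wb"))
cv2.imwrite("pics/w1.png",cv2.cvtColor(s["image"],cv2.COLOR_RGB2BGR))
R=Ro.from_quat(st["eef_rot"]).as_matrix();print(st["tool_pos"],R.round(4).tolist(),st["contact_force"])
E
```

```text
clock: 1.15
tool_pos: [0.5148, -0.1279, 0.2466]
eef_rot: [0.733, -0.68, -0.0, 0.0]
contact_force: [0.9, 0.2, 0.0]
opening: 1.001
clock: 1.85
tool_pos: [0.5133, -0.1274, 0.0442]
eef_rot: [0.725, -0.689, -0.002, 0.001]
contact_force: [0.1, 0.2, 0.5]
opening: 0.999
[ 0.51325034 -0.12739848  0.04420121] [[0.0509, -0.9987, -0.005], [-0.9987, -0.0509, 0.0015], [-0.0018, 0.005, -1.0]] [0.11869962 0.18807683 0.49039858]
```

View pics/w1.png

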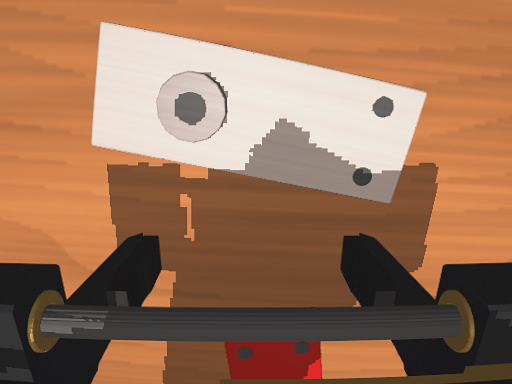

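The wrist view shows the plate's corners at (102,22), (92,146), (390,203) and (427,93). The fingers are clear on its left side, and the red plate lies below and behind them.

```bash
python3 - <<'E'
from h import *
st,s=pickle.load(open("w1.pkl","rb"))
P=onz(s,[(102,22),(92,146),(390,203),(427,93)],.014,st)[:,:2]
o=np.array([.612,.119]);a=np.radians(92.9);M=np.array([[np.cos(a),np.sin(a)],[-np.sin(a),np.cos(a)]])
print(P.round(4).tolist());print("press frame",((P-o)@M.T).round(4).tolist(),((P.mean(0)-o)@M.T).round(4))
print("TCP",((st["tool_pos"][:2]-o)@M.T).round(4), "red",((onz(s,[(232,341),(321,341)],.014,st)[:,:2]-o)@M.T).round(4).tolist())
E
```

```text
[[0.6167, -0.0536], [0.5581, -0.0446], [0.5353, -0.2008], [0.5929, -0.2095]]
press frame [[-0.1726, 0.0041], [-0.1607, 0.0621], [-0.3155, 0.0928], [-0.3271, 0.0357]] [-0.244   0.0487]
TCP [-0.2411  0.1111] red [[-0.2297, 0.1841], [-0.285, 0.1844]]
```

```bash
python3 -m pendant '[[[0,0,0],[0,0,0.015],1],[[0,0,0],[0,0,0.03],1],[[0,0,0],[0,0,0.031],1],[[0,0,0],[0,-0.006,0.031],1],[[0,0,0],[0,-0.012,0.031],1],[[0,0,0],[0,-0.018,0.031],1],[[0,0,0],[0,-0.024,0.031],1],[[0,0,0],[0,-0.03,0.031],1],[[0,0,0],[0,-0.036,0.031],1],[[0,0,0],[0,-0.042,0.031],1]]'
python3 -m pendant '[[[0,0,0],[0,-0.006,0],1],[[0,0,0],[0,-0.012,0],1],[[0,0,0],[0,-0.018,0],1],[[0,0,0],[0,-0.023,0],1],[[0,0,0],[0,-0.027,0],1],[[0,0,0],[0,-0.030,0],1],[[0,0,0],[0,-0.030,0],1],[[0,0,0],[0,-0.030,0],1]]'
python3 - <<'E'
from plant import r
from h import *
st=r.get_state();s=r.snapshot("scene");pickle.dump((st,s),open("s2.pkl","wb"))
o=np.array([.612,.119]);a=np.radians(92.9);M=np.array([[np.cos(a),np.sin(a)],[-np.sin(a),np.cos(a)]])
print("TCP",((st["tool_pos"][:2]-o)@M.T).round(4),st["tool_pos"],Ro.from_quat(st["eef_rot"]).as_matrix().round(3).tolist())
E
```

```text
clock: 2.9
tool_pos: [0.5551, -0.1256, 0.0158]
eef_rot: [0.725, -0.689, -0.002, 0.001]
contact_force: [-7.1, -0.4, 5.3]
opening: 1.004
clock: 3.7
tool_pos: [0.5858, -0.1237, 0.0158]
eef_rot: [0.725, -0.689, -0.001, 0.001]
contact_force: [-4.4, 0.4, 5.3]
opening: 1.002
TCP [-0.2411  0.0384] [ 0.58580758 -0.12370715  0.01575344] [[0.052, -0.999, -0.003], [-0.999, -0.052, 0.001], [-0.001, 0.003, -1.0]]
```

```bash
python3 -m pendant '[[[0,0,0],[0,0.01,0],1],[[0,0,0],[0,0.025,0],1],[[0,0,0],[0,0.025,0],1]]'
python3 -m pendant '[[[0,0,0],[0,0.02,-0.04],1],[[0,0,0],[0.03,0.04,-0.08],1],[[0,0,0],[0.04,0.05,-0.09],1],[[0,0,0],[0.04,0.05,-0.09],1]]'
python3 - <<'E'
from plant import r
from h import *
st=r.get_state();s=r.snapshot("wrist");pickle.dump((st,s),open("w2.pkl","wb"))
cv2.imwrite("pics/w2.png",cv2.cvtColor(s["image"],cv2.COLOR_RGB2BGR))
E
```

```text
clock: 4.05
tool_pos: [0.5614, -0.1254, 0.0158]
eef_rot: [0.725, -0.689, -0.0, -0.0]
contact_force: [0.5, 1.3, -0.7]
opening: 1.003
clock: 4.45
tool_pos: [0.5149, -0.1713, 0.1078]
eef_rot: [0.723, -0.691, 0.003, -0.0]
contact_force: [-0.3, -1.1, 0.0]
opening: 0.999
```

View pics/w2.png

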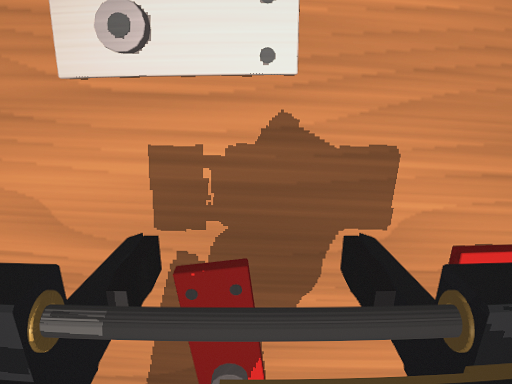

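The wrist view shows the plate's left edge running from (59,78) to (297,74), with the tail edge going up from there.

```bash
python3 - <<'E'
from h import *
st,s=pickle.load(open("w2.pkl","rb"))
P=onz(s,[(59,78),(297,74),(299,2)],.014,st)[:,:2]
D=onz(s,[(119,25)],.027,st)[:,:2]
o=np.array([.612,.119]);a=np.radians(92.9);M=np.array([[np.cos(a),np.sin(a)],[-np.sin(a),np.cos(a)]])
print("press frame",((np.r_[P,D]-o)@M.T).round(4).tolist())
print("TCP",((st["tool_pos"][:2]-o)@M.T).round(4),Ro.from_quat(st["eef_rot"]).as_matrix().round(3).tolist())
E
```

```text
press frame [[-0.1579, 0.0271], [-0.3162, 0.0268], [-0.3162, -0.0167], [-0.2068, -0.0024]]
TCP [-0.285   0.1117] [[0.046, -0.999, 0.004], [-0.999, -0.046, -0.003], [0.003, -0.004, -1.0]]
```

```bash
python3 -m pendant '[[[0,0,-0.15],[0.01,-0.02,0],1],[[0,0,-0.3],[0.03,-0.04,0],0.8],[[0,0,-0.45],[0.05,-0.06,0],0.6],[[0,0,-0.6],[0.06,-0.08,0],0.3],[[0,0,-0.75],[0.068,-0.1,0],0.3],[[0,0,-0.9],[0.068,-0.112,0],0.3],[[0,0,-1.05],[0.068,-0.112,0],0.3],[[0,0,-1.2],[0.068,-0.112,0],0.3],[[0,0,-1.35],[0.068,-0.112,0],0.3],[[0,0,-1.5],[0.068,-0.112,0],0.3]]'
python3 -m pendant '[[[0,0,-0.07],[0,0,0],0.3],[[0,0,-0.07],[0,0,0],0.3],[[0,0,-0.07],[0,0,0],0.3]]'
python3 - <<'E'
from plant import r
from h import *
st=r.get_state();s=r.snapshot("wrist");pickle.dump((st,s),open("w3.pkl","wb"))
cv2.imwrite("pics/w3.png",cv2.cvtColor(s["image"],cv2.COLOR_RGB2BGR))
o=np.array([.612,.119]);a=np.radians(92.9);M=np.array([[np.cos(a),np.sin(a)],[-np.sin(a),np.cos(a)]])
R=Ro.from_quat(st["eef_rot"]).as_matrix();print("TCP",((st["tool_pos"][:2]-o)@M.T).round(4),"x,y axes in press",(M@R[:2,:2]).round(4).tolist(),st["q"].round(2))
E
```

```text
clock: 5.5
tool_pos: [0.6305, -0.2274, 0.1037]
eef_rot: [1.0, -0.006, -0.0, -0.002]
contact_force: [0.7, 0.3, 0.0]
opening: 0.3
clock: 5.8
tool_pos: [0.63, -0.2285, 0.1044]
eef_rot: [1.0, 0.025, -0.0, -0.001]
contact_force: [-0.2, 0.7, 0.6]
opening: 0.299
TCP [-3.48e-01 -3.00e-04] x,y axes in press [[-0.0011, -1.0], [-1.0, 0.0011]] [ 0.42  0.93 -0.27  1.52  0.32  0.74  0.06]
```

View pics/w3.png

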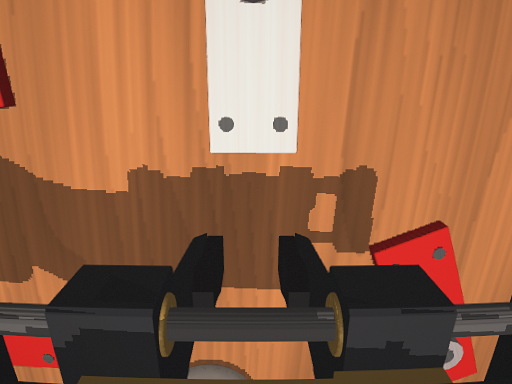

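The wrist view shows the tail edge flat at row 152, columns 210 to 297. It is centred and square to the fingers. Tilting back slightly, descending and starting the push.

```bash
python3 -m pendant '[[[0.12,0,0],[0,0,0.03],0.3],[[0.25,0,0],[0,0,0.06],0.3],[[0.25,0,0],[0,0,0.08],0.3],[[0.25,0,0],[0,0,0.091],0.3],[[0.25,0,0],[0,-0.008,0.091],0.3],[[0.25,0,0],[0,-0.016,0.091],0.3],[[0.25,0,0],[0,-0.024,0.091],0.3],[[0.25,0,0],[0,-0.032,0.091],0.3],[[0.25,0,0],[0,-0.04,0.091],0.3],[[0.25,0,0],[0,-0.048,0.091],0.3]]'
python3 - <<'E'
from plant import r
from h import *
st=r.get_state()
o=np.array([.612,.119]);a=np.radians(92.9);M=np.array([[np.cos(a),np.sin(a)],[-np.sin(a),np.cos(a)]])
R=Ro.from_quat(st["eef_rot"]).as_matrix();print("TCP",((st["tool_pos"][:2]-o)@M.T).round(4),"u in tool",(R.T@np.r_[M[0],0]).round(4))
E
```

```text
clock: 6.85
tool_pos: [0.6284, -0.1842, 0.0163]
eef_rot: [0.992, 0.024, -0.001, -0.122]
contact_force: [-0.2, -6.1, 5.0]
opening: 0.301
TCP [-0.3036 -0.001 ] u in tool [-0.0019 -0.97    0.2431]
```

```bash
python3 -m pendant '[[[0,0,0],[0,-0.0078,0.002],0.3],[[0,0,0],[0,-0.0155,0.0039],0.3],[[0,0,0],[-0.0005,-0.0233,0.0058],0.3],[[0,0,0],[-0.001,-0.031,0.0078],0.3],[[0,0,0],[-0.0015,-0.0388,0.0097],0.3],[[0,0,0],[-0.002,-0.0466,0.0117],0.3],[[0,0,0],[-0.002,-0.0543,0.0136],0.3],[[0,0,0],[-0.002,-0.0621,0.0156],0.3],[[0,0,0],[-0.002,-0.0698,0.0175],0.3],[[0,0,0],[-0.002,-0.0776,0.0195],0.3]]'
python3 - <<'E'
from plant import r
from h import *
st=r.get_state();s=r.snapshot("wrist");pickle.dump((st,s),open("w4.pkl","wb"))
cv2.imwrite("pics/w4.png",cv2.cvtColor(s["image"],cv2.COLOR_RGB2BGR))
o=np.array([.612,.119]);a=np.radians(92.9);M=np.array([[np.cos(a),np.sin(a)],[-np.sin(a),np.cos(a)]])
R=Ro.from_quat(st["eef_rot"]).as_matrix();print("TCP",((st["tool_pos"][:2]-o)@M.T).round(4),"u in tool",(R.T@np.r_[M[0],0]).round(4))
E
```

```text
clock: 7.85
tool_pos: [0.6221, -0.1041, 0.0163]
eef_rot: [0.992, 0.024, -0.002, -0.123]
contact_force: [0.7, -5.5, 3.7]
opening: 0.299
TCP [-0.2233  0.0012] u in tool [-0.0022 -0.9697  0.2442]
```

View pics/w4.png

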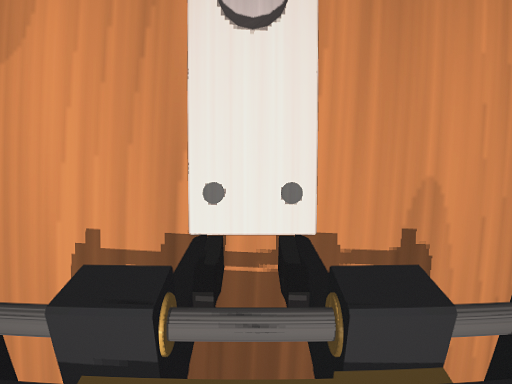

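The plate is flush on both fingers and straight, spanning columns 189 to 317. Continuing.

```bash
python3 -m pendant '[[[0,0,0],[0,-0.0078,0.002],0.3],[[0,0,0],[0,-0.0155,0.0039],0.3],[[0,0,0],[0,-0.0233,0.0058],0.3],[[0,0,0],[0,-0.031,0.0078],0.3],[[0,0,0],[0,-0.0388,0.0097],0.3],[[0,0,0],[0,-0.0466,0.0117],0.3],[[0,0,0],[0,-0.0543,0.0136],0.3]]'
python3 -m pendant '[[[0,0,0],[0,-0.006,0.0015],0.3],[[0,0,0],[0,-0.012,0.003],0.3],[[0,0,0],[0,-0.018,0.0045],0.3],[[0,0,0],[0,-0.024,0.006],0.3],[[0,0,0],[0,-0.03,0.0075],0.3],[[0,0,0],[0,-0.034,0.0085],0.3]]'
python3 - <<'E'
from plant import r
from h import *
st=r.get_state();s=r.snapshot("wrist");pickle.dump((st,s),open("w5.pkl","wb"))
cv2.imwrite("pics/w5.png",cv2.cvtColor(s["image"],cv2.COLOR_RGB2BGR))
o=np.array([.612,.119]);a=np.radians(92.9);M=np.array([[np.cos(a),np.sin(a)],[-np.sin(a),np.cos(a)]])
R=Ro.from_quat(st["eef_rot"]).as_matrix();print("TCP",((st["tool_pos"][:2]-o)@M.T).round(4),"u in tool",(R.T@np.r_[M[0],0]).round(4))
E
```

```text
clock: 8.6
tool_pos: [0.6189, -0.048, 0.0161]
eef_rot: [0.992, 0.024, -0.002, -0.123]
contact_force: [0.1, -4.5, 3.6]
opening: 0.301
clock: 9.2
tool_pos: [0.6169, -0.0121, 0.016]
eef_rot: [0.992, 0.025, -0.003, -0.124]
contact_force: [0.4, -6.5, 4.4]
opening: 0.299
TCP [-0.1312  0.0018] u in tool [-0.0013 -0.9692  0.2461]
```

```bash
python3 -m pendant '[[[0,0,0],[0,-0.0025,0.0006],0.3],[[0,0,0],[0,-0.005,0.0012],0.3],[[0,0,0],[0,-0.007,0.0017],0.3],[[0,0,0],[0,-0.007,0.0017],0.3]]'
python3 -m pendant '[[[0,0,0],[0,-0.001,0.0002],0.3],[[0,0,0],[0,-0.002,0.0005],0.3]]'
python3 -m pendant '[[[0,0,0],[0,-0.001,0.0002],0.3],[[0,0,0],[0,-0.002,0.0005],0.3]]'
```

```text
clock: 9.65
tool_pos: [0.6164, -0.0051, 0.0159]
eef_rot: [0.992, 0.025, -0.003, -0.124]
contact_force: [0.4, -5.2, 3.6]
opening: 0.302
clock: 9.85
tool_pos: [0.6163, -0.0038, 0.0159]
eef_rot: [0.992, 0.024, -0.003, -0.124]
contact_force: [-0.3, -5.0, 4.9]
opening: 0.301
clock: 10.05
tool_pos: [0.6162, -0.0019, 0.0159]
eef_rot: [0.992, 0.024, -0.003, -0.124]
contact_force: [0.3, -8.2, 5.5]
opening: 0.298
```

View pics/w5.png

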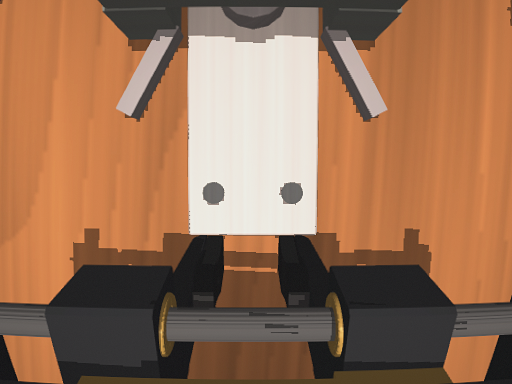

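The plate is centred between the guides and under the bridge. Nudging on until the force rises at the stop.

```bash
for i in 1 2; do :; done; python3 -m pendant '[[[0,0,0],[0,-0.001,0.0002],0.3],[[0,0,0],[0,-0.002,0.0005],0.3]]'
python3 -m pendant '[[[0,0,0],[0,-0.001,0.0002],0.3],[[0,0,0],[0,-0.0015,0.0004],0.3]]'
```

```text
clock: 10.25
tool_pos: [0.6162, -0.0017, 0.0159]
eef_rot: [0.992, 0.024, -0.003, -0.123]
contact_force: [-0.6, -11.1, 7.6]
opening: 0.3
clock: 10.45
tool_pos: [0.6162, -0.0016, 0.0158]
eef_rot: [0.992, 0.023, -0.003, -0.122]
contact_force: [-0.9, -12.2, 9.3]
opening: 0.297
```

```bash
python3 -m pendant '[[[0,0,0],[0,-0.002,0.0005],0.3],[[0,0,0],[0,-0.004,0.001],0.3],[[0,0,0],[0,-0.006,0.0015],0.3],[[0,0,0],[0,-0.006,0.0015],0.3],[[0,0,0],[0,-0.006,0.0015],0.3]]'
python3 - <<'E'
from plant import r
from h import *
st=r.get_state();s=r.snapshot("wrist");pickle.dump((st,s),open("w6.pkl","wb"))
R=Ro.from_quat(st["eef_rot"]).as_matrix()
P=onz(s,[(189,234),(316,234)],.014,st)
o=np.array([.612,.119]);a=np.radians(92.9);M=np.array([[np.cos(a),np.sin(a)],[-np.sin(a),np.cos(a)]])
print("TCP",((st["tool_pos"][:2]-o)@M.T).round(4),"back in tool",(-R.T@np.r_[M[0],0]).round(3),"up",R[2].round(3))
E
```

```text
clock: 10.95
tool_pos: [0.6162, -0.0012, 0.0158]
eef_rot: [0.993, 0.022, -0.002, -0.118]
contact_force: [-1.1, -21.1, 13.3]
opening: 0.3
TCP [-0.1203  0.0019] back in tool [ 0.007  0.972 -0.235] up [ 0.001 -0.235 -0.972]
```

```bash
python3 -m pendant '[[[0,0,0],[0,0.005,-0.0012],0.3],[[0,0,0],[0,0.015,-0.0037],0.3],[[0,0,0],[0,0.03,-0.0075],0.3],[[0,0,0],[0,0.045,-0.011],0.3],[[0,0,0],[0,0.05,-0.04],0.3],[[0,0,0],[0,0.05,-0.08],0.3],[[0,0,0],[0,0.05,-0.12],0.3],[[0,0,0],[0,0.06,-0.16],0.3],[[0,0,0],[0,0.06,-0.16],0.3],[[0,0,0],[0,0.06,-0.16],0.3]]'
python3 - <<'E'
from plant import r
from h import *
st=r.get_state();s=r.snapshot("wrist");t=r.snapshot("side");pickle.dump((st,s,t),open("w7.pkl","wb"))
w=cv2.resize(s["image"],(480,360));b=cv2.resize(t["image"][150:240,190:270],(320,360),interpolation=3)
cv2.imwrite("pics/end.png",cv2.cvtColor(np.hstack([w,b]),cv2.COLOR_RGB2BGR))
E
```

```text
clock: 12.0
tool_pos: [0.6203, -0.0891, 0.1561]
eef_rot: [0.992, 0.024, -0.003, -0.125]
contact_force: [0.6, 1.1, -0.4]
opening: 0.298
```

View pics/end.png

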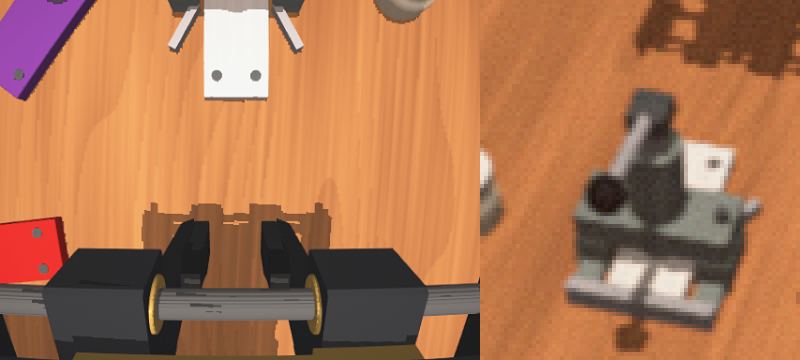

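The wrist half shows the tail edge at (204–269, 98) and the hand clear. The side half shows the plate's front up against the stop bar under the bridge.

```bash
python3 - <<'E'
from plant import r
from h import *
st,s,t=pickle.load(open("w7.pkl","rb"));k=512/480
o=np.array([.612,.119]);a=np.radians(92.9);M=np.array([[np.cos(a),np.sin(a)],[-np.sin(a),np.cos(a)]])
P=onz(s,np.array([(204,97),(269,97)])*k,.014,st)[:,:2];print(((P-o)@M.T).round(4).tolist())
print(r.get_state()["contact_force"].round(1),r.finish_job())
E
```

```text
[[-0.1099, 0.0295], [-0.11, -0.0304]]
the job is handed in; nothing more can be done
[-0.9 -0.9 -0.3] None
```

The aluminium die plate is in the press, with its front end home against the back stop, and the job is handed in at about 12 s.

**What I did:** I squared and centred the plate with a sideways push from the open fingers. I then pushed its tail with both fingertips through the mouth and under the bridge. At the stop the hand no longer advanced and the push force rose from about 5–8 N to 21 N. I then backed the hand straight off and lifted it clear.

**Last checks:**
- **Tail position:** the tail corners measured at press x = -109.9 and -110.0 mm (home is -110), and at y = +29.5 and -30.4 mm, so the plate is centred and straight. This relies on my own camera estimate of the press pose; the calibration is good to about 2 mm.
- **Side camera:** the plate's front reaches the stop bar.
- **Hand:** the contact force was about zero, with the hand about 150 mm above the bench.
- **Cones and jar:** the hand's path stayed well away from them, but I did not re-measure their positions at the end.

No check failed or disagreed with another. One reading stands out: during the pushes the wrist showed an upward force of about 4–5 N, rising to 13 N at the stop. It dropped to zero when I backed off, and I did not trace the cause.

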